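# Set the hold-down screw on a heat sink and lock it

## Task

The hold-down jig has been left with its screw locked clear of the heat sink. Slacken the brass lock ring, turn the square adjuster head clockwise until the foot presses snugly on the heat sink (stop soon after you feel the resistance begin to climb, do not crush it), then do the lock ring up tight again, firm but not forced. Leave the heat sink where it lies and do not disturb the things around the jig.

Things in the scene. Friction and masses are not known exactly. Their poses are not given: they have to be found in the camera images.
- clamp_jig: Blue steel hold-down jig, fixed. Origin on the counter below the vertical screw axis. Base 130 x 90 x 12 mm (x -45 to +85 mm); column on its +x side (away from the robot, turned up to 0.4 rad), arm 56 mm wide, its top 80 mm above the counter. On the arm, round the screw axis, lies the brass lock ring; through it rises the steel adjuster.
- lock_ring (a joint): Lock ring angle, rad, positive counterclockwise from above = slacker. Starts tight, -0.34 to -0.24. Above 0 it is slack, steady drag 0.34 N m; below 0 it bites, braking the adjuster, and its torque climbs by about 0.7 N m per rad. It stays where left (down to about -0.45). Tight: -0.12 or below; overtightened: -0.75. At rest the wrist may read the drag with either sign: watch the change.
- ring_grip (a point): Centre of the brass lock ring, on the screw axis, 89 mm above the counter; turns with the ring. Hexagon 48 mm across flats, 55 mm over corners, 80 to 98 mm above the counter; flats face along this frame's x axis and every 60 degrees from it. It can be gripped from above with the adjuster head between the fingers.
- head_grip (a point): Centre of the adjuster's square steel head, on the screw axis, 116 mm above the counter; turns with it, never rises or sinks. 22 mm across flats, faces square to this frame's x and y, 104 to 128 mm above the counter. The round collar below it, 29 mm across, goes into the lock ring (top 98 mm).
- plunger: Plunger under the arm, 14 mm across; the adjuster drives it 4 mm down per rad clockwise from above. Its black rubber foot, 21 mm across, sits at an unmeasured depth, 1 to 4 mm clear of the heat sink. Adjuster drag 0.16 N m, plus 0.004 N m per newton of foot force, which climbs about 300 N per rad; stays where left, up to 40 N. Origin on the screw axis, near counter height.
- heatsink: Aluminium heat sink 30 x 40 x 24 mm, lying loose with its fins down and its flat back up on the jig's base (top of the base 12 mm, so its back lies 36 mm above the counter), under the foot. Origin at the centre of its flat back.
- tin: Bystander: round green tin, 65 mm across, 30 mm high; origin at the centre of its underside.
- pliers: Bystander: pliers with blue grips, 44 x 139 x 11 mm, lying; origin at the centre of the underside.
- fuse_carton: Bystander: small white and red carton, 32 x 52 x 14 mm; origin at the centre of the underside.
Not all that is in view belongs to the job. What is shaped like the clamp_jig but turquoise is not meant.

How it is judged:
By the outcome, as a careful person would: the job done as asked, in the order asked, and still so for the second after the job is handed in, with the robot touching nothing.
It also fails if it takes over 67 s, if anything falls off the work surface, if the arm or the gripper's body presses on something with over 40 N, if the wrist force passes 120 N, or if a joint passes its speed limit or range.

## Robot

A 6-joint arm with a two-finger parallel gripper is mounted at the origin on the work surface; the furniture and walls round the work are solid. World frame = base frame: x ahead of the robot, y to its left, z up, the work surface at z = 0. Lengths are in mm, angles in rad, forces in N, time in s.
With the tool pointing down it reaches from about 300 to 850 mm from the base axis. Payload 4.2 kg.
Tool frame: the origin (TCP) lies at the very end of the fingers, on their centre line; the grasp point (between the pads) lies 19 mm behind it (pinch_z is the distance from the TCP to the grasp point, in mm); z points along the fingers, y is the line along which they close (so a half turn about z gives the same grasp; the last joint's range is limited). The gripper opens to 91 mm and grips with 3 to 60 N. Pads are 32 mm wide; open, the fingers measure 118 mm over their backs; the gripper's body (76 mm by 178 mm) begins 60 mm behind the grasp point.
Start: joints at [-1.272, 0.32, 1.565, -0, 1.257, -0.02], TCP at [180.224, -546.043, 213.976] pointing down, gripper open.
Joint ranges: [-3.11, 3.11], [-0.84, 2.01], [0.21, 2.61], [-1.34, 4.49], [0.05, 2.63], [-2.56, 2.56]. Speed limits (rad/s): [2.57, 2.57, 3.14, 3.14, 3.14, 3.14].

## Interface

Orientations are given as a unit quaternion [w, x, y, z].
In Python, from plant import * gives the robot as it stands.
- The arm moves only by the tool drive_tool, never from a script. Its argument "motion" is a list that holds one entry, the list of rows, each a list of 7 numbers: the shift along the tool's x, y, z in m, then the turn, a rotation vector about the tool's x, y, z in degrees, then the finger opening in m, from 0 to 0.0912. In form: [[[dx, dy, dz, wx, wy, wz, hand], ...]]. A call has 1 to 20 rows; each row is the pose to reach, as a shift and turn from the pose commanded when the call began, along the tool's axes at that moment; what a row does not reach only later rows make up. A row lasts 1/10 s, in which the tool goes at most 50 mm and 8.59 degrees, less where a joint would pass 70% of its speed; a pose out of reach is approached as far as the arm can. A call with a gripper value outside its range is refused whole. The fingers move at their own pace and stop on an object; "force" is the grip in N (left out, the last holds). Time passes only in rows, so rows that repeat a pose let the fingers close. It gives the time, the measured TCP pose, the force, the opening and the grip force at its end, in the units of the state.
- observe(): the state, without advancing time (a new reading comes with each control period).
- capture(name): name is "scene" or "top"; returns the picture (420x560x3 uint8, red, green, blue); there is no depth.
- camera_info(name): a dict with "camera_matrix" (3x3 intrinsics, pixels), "R" (3x3) and "t" (3): a world point X has camera coordinates R X + t. Camera axes: x right, y down, z forward; pixel columns grow to the right and rows downward; lengths in mm; the calibration is good to about 2 mm. A picture is of the moment at which its call begins. camera_info takes no time and is no camera call.
- hand_in(): hands the job in; it is judged then, once.
The state is a dict: "clock": time; "joints": joint angles; "dq": joint speeds; "tau": joint torques, N m; "tcp_pos": TCP position; "tcp_rot": TCP orientation; "contact_force": force on the tool from outside, world axes, zero at the start; "moment": the same for the moment, N m; "opening": finger opening in mm; "grasp_force": force on a finger pad.
Only numpy, scipy, OpenCV 4.12 (cv2) and the standard library are available. Lean on these libraries where they do the work, as an engineer would, in place of code of your own. Each camera call takes 0.05 s, during which the arm holds its last target. There are 200 camera calls.

## Working session

There is one attempt and no reset: what is moved stays moved. The work goes in short steps, Python scripts to look and compute and a tool call to move; the robot and the scene stay as the last step left them, time stands still between calls to the robot, and variables do not carry over. Pictures are saved under pics/ and viewed, at most 10 in all, crops included, and the job is handed in when it is done.

Besides the shell and the picture viewer there is one more tool, called after "Request:" as name(argument=value, ...) on one line, values as JSON. drive_tool: Moves the arm, as the interface text tells. Its arguments: {"type":"object","properties":{"motion":{"type":"array"},"force":{"type":"number"}},"required":["motion"]}

```bash
mkdir -p pics
python3 - <<'E'
from plant import *
import cv2
for n in("scene","top"):
    im=capture(n); cv2.imwrite(f"pics/{n}0.png",im[:,:,::-1])
    c=camera_info(n); print(n,c)
print(observe())
E
```

```text
scene {'camera_matrix': array([[477.41544587,   0.        , 282.30128498],
       [  0.        , 477.41544587, 208.85692438],
       [  0.        ,   0.        ,   1.        ]]), 'R': array([[-0.5188029 , -0.85469156, -0.0185982 ],
       [-0.40707306,  0.26610918, -0.87377195],
       [ 0.75175466, -0.4457446 , -0.48598012]]), 't': array([219.85046969, 263.48413298, 718.76295177])}
top {'camera_matrix': array([[430.74391588,   0.        , 278.9522492 ],
       [  0.        , 430.74391588, 213.37688032],
       [  0.        ,   0.        ,   1.        ]]), 'R': array([[ 0.0108137 , -0.99990783,  0.00821002],
       [-0.99700774, -0.01141009, -0.07645512],
       [ 0.07654175, -0.0073587 , -0.99703922]]), 't': array([-30.72575265, 440.51092509, 944.1141306 ])}
{'clock': 0.1, 'joints': array([-1.27199517e+00,  3.20204174e-01,  1.56552571e+00, -1.94802682e-05,
        1.25740921e+00, -1.99858799e-02]), 'dq': array([-1.06417615e-03,  2.20015425e-04, -3.12322547e-03,  2.87022306e-05,
       -1.30860515e-03,  1.60757481e-03]), 'tau': array([ 1.16414114e-03, -4.13333881e+01, -2.32507896e+01,  7.30438787e-02,
        4.21108806e-02, -5.43132660e-05]), 'tcp_pos': array([ 180.08538473, -545.60408506,  213.23019056]), 'tcp_rot': array([-7.64428132e-04,  9.87322952e-01,  1.58722367e-01, -1.16617054e-04]), 'contact_force': array([-0.70567044,  0.41233468, -0.4440369 ]), 'moment': array([-0.00114081, -0.02281581,  0.03436782]), 'grasp_force': 0.0, 'opening': 91.12917278964942}
```

View pics/scene0.png

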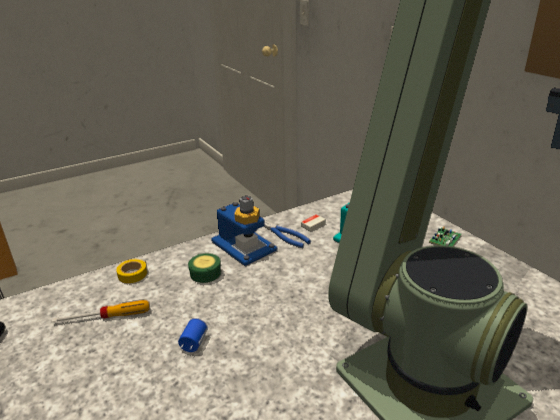

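View pics/top0.png

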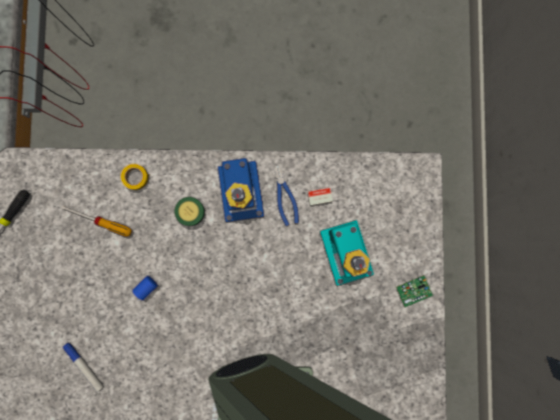

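The scene view shows the blue jig at about (245,230). In the top view its brass ring is at (238,196), with the tin at (189,212), pliers at (288,203) and carton at (320,197). The turquoise decoy is at (350,255). Next I measure the ring, head and base.

```bash
cat > h.py <<'E'
import numpy as np, cv2
from plant import *
def ray(n,u,v,z):
    c=camera_info(n);R,t=c["R"],c["t"];C=-R.T@t
    d=R.T@np.linalg.solve(c["camera_matrix"],[u,v,1]);return C+d*(z-C[2])/d[2]
def proj(n,X):
    c=camera_info(n);p=c["camera_matrix"]@(c["R"]@np.array(X,float)+c["t"]);return p[:2]/p[2]
E
python3 - <<'E'
from h import *
im=cv2.imread("pics/top0.png");hsv=cv2.cvtColor(im,cv2.COLOR_BGR2HSV)
x0,y0,x1,y1=205,145,275,235
cr=hsv[y0:y1,x0:x1]
br=cv2.inRange(cr,(15,120,80),(35,255,255)); bl=cv2.inRange(cr,(100,100,30),(125,255,255))
def big(m):
    c=max(cv2.findContours(m,0,cv2.CHAIN_APPROX_NONE)[0],key=cv2.contourArea);return c.reshape(-1,2)+[x0,y0]
h=cv2.convexHull(big(br).astype(np.float32)).reshape(-1,2)
P=np.array([ray("top",u,v,98)[:2] for u,v in h]).astype(np.float32)
(c,r)=cv2.minEnclosingCircle(P);print("ring",c,r)
M=cv2.moments(P);print(M['m10']/M['m00'],M['m01']/M['m00'],M['m00'])
B=big(bl)
PB=np.array([ray("top",u,v,12)[:2] for u,v in B]).astype(np.float32);print("base",cv2.minAreaRect(PB))
# ring angle: sixfold phase from radius
cc=np.array([M['m10'],M['m01']])/M['m00']
a=np.linspace(0,2*np.pi,720,endpoint=False);
d=np.array([np.max(P@[np.cos(t),np.sin(t)])+np.max(-P@[np.cos(t),np.sin(t)]) for t in a])
f=np.sum(d*np.exp(-6j*a));print("width max dir (deg mod 60)",-np.angle(f)*180/np.pi/6,"width",d.min(),d.max())
im2=capture("scene")[:,:,::-1]
A=cv2.resize(im[165:225,210:270],(480,480),interpolation=cv2.INTER_CUBIC);cv2.imwrite("pics/c1.png",A)
E
```

```text
ring (470.3857727050781, 58.25783920288086) 26.37220001220703
470.5998156238626 58.05133906142323 1871.632086530095
base ((495.4560546875, 62.13550567626953), (135.86131286621094, 86.38082885742188), 9.263472557067871)
width max dir (deg mod 60) 23.34479026960618 width 46.63057225288253 52.70302398725241
```

View pics/c1.png

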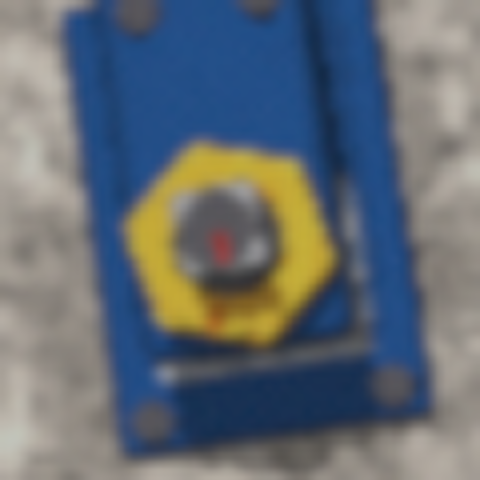

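The crop shows the ring hexagon centred near (232,243), with corners about 20° off world x. The square head's sides run at about 10°, and two arm bolts sit at the far end. I'll cross-check the axis with the second view and work out the move.

```bash
cat >> h.py <<'E'
from scipy.spatial.transform import Rotation as Ro
def totool(target,yang):
    """shift (m) in tool axes and wz (deg) to reach target with tool y at world angle yang (deg), mod 180"""
    o=observe();w,x,y,z=o["tcp_rot"];R=Ro.from_quat([x,y,z,w]).as_matrix()
    d=R.T@(np.array(target)-o["tcp_pos"])/1000
    ya=np.degrees(np.arctan2(R[1,1],R[0,1]));dy=(yang-ya+90)%180-90
    return d.round(4),round(-dy,2),"y now",ya,"tilt",R[:,2].round(4)
E
python3 - <<'E'
from h import *
print("head top",ray("top",210+224/8,165+235/8,128))
im=cv2.imread("pics/scene0.png")[190:235,225:275];hsv=cv2.cvtColor(im,cv2.COLOR_BGR2HSV)
m=cv2.inRange(hsv,(13,120,60),(35,255,255));ys,xs=np.nonzero(m)
print("brass bbox",xs.min()+225,xs.max()+225,ys.min()+190,ys.max()+190)
c=np.array([470.5,58.1]);P=[]
for k in range(6):
    for z in(80,98):
        a=np.radians(21+60*k);P.append(proj("scene",[c[0]+27.5*np.cos(a),c[1]+27.5*np.sin(a),z]))
P=np.array(P);print(P.min(0),P.max(0),"mm/px ~",900/477)
print(totool([470.5,58,200],-69))
E
```

```text
head top [469.06907426  56.40339497 128.        ]
brass bbox 235 258 206 223
[233.51511908 203.48040554] [258.84510706 223.81181438] mm/px ~ 1.8867924528301887
(array([ 0.465 , -0.4822,  0.014 ]), np.float64(-2.73), 'y now', np.float64(-71.7328366235132), 'tilt', array([-4.0e-04,  1.3e-03, -1.0e+00]))
```

Request:
drive_tool(motion=[[[0.465, -0.482, 0.014, 0, 0, -2.7, 0.0912], [0.465, -0.482, 0.014, 0, 0, -2.7, 0.0912], [0.465, -0.482, 0.014, 0, 0, -2.7, 0.0912], [0.465, -0.482, 0.014, 0, 0, -2.7, 0.0912], [0.465, -0.482, 0.014, 0, 0, -2.7, 0.0912], [0.465, -0.482, 0.014, 0, 0, -2.7, 0.0912], [0.465, -0.482, 0.014, 0, 0, -2.7, 0.0912], [0.465, -0.482, 0.014, 0, 0, -2.7, 0.0912], [0.465, -0.482, 0.014, 0, 0, -2.7, 0.0912], [0.465, -0.482, 0.014, 0, 0, -2.7, 0.0912], [0.465, -0.482, 0.014, 0, 0, -2.7, 0.0912], [0.465, -0.482, 0.014, 0, 0, -2.7, 0.0912], [0.465, -0.482, 0.014, 0, 0, -2.7, 0.0912], [0.465, -0.482, 0.014, 0, 0, -2.7, 0.0912], [0.465, -0.482, 0.014, 0, 0, -2.7, 0.0912], [0.465, -0.482, 0.014, 0, 0, -2.7, 0.0912], [0.465, -0.482, 0.014, 0, 0, -2.7, 0.0912], [0.465, -0.482, 0.014, 0, 0, -2.7, 0.0912]]])

```text
clock: 1.95
tcp_pos: [470.2, 56.2, 200.1]
tcp_rot: [0.0, 0.983, 0.181, -0.0]
contact_force: [-0.2, 0.4, 0.6]
opening: 91.2
grasp_force: 0.0
```

Run:
```python
from h import *
o=observe();print(o["clock"],o["tcp_pos"],o["joints"],o["contact_force"],o["moment"],o["dq"].round(3))
print(totool([470.2,57.5,84],-69))
im=capture("scene")[:,:,::-1];cv2.imwrite("pics/s1.png",cv2.resize(im[120:280,150:350],(800,640)[:1]+(600,),interpolation=cv2.INTER_CUBIC))
```

```text
1.95 [470.24862243  56.24335047 200.05049954] [ 9.49790700e-02  1.70326685e-01  1.80642515e+00 -3.46321999e-04
  1.16486085e+00  1.30185368e+00] [-0.17863884  0.36186186  0.62005154] [-0.02642094  0.0023182   0.01575682] [ 0.    -0.001 -0.005  0.003 -0.     0.001]
(array([ 0.0004, -0.0012,  0.1161]), np.float64(-0.14), 'y now', np.float64(-69.14098479417336), 'tilt', array([ 0.e+00, -3.e-04, -1.e+00]))
```

View pics/s1.png

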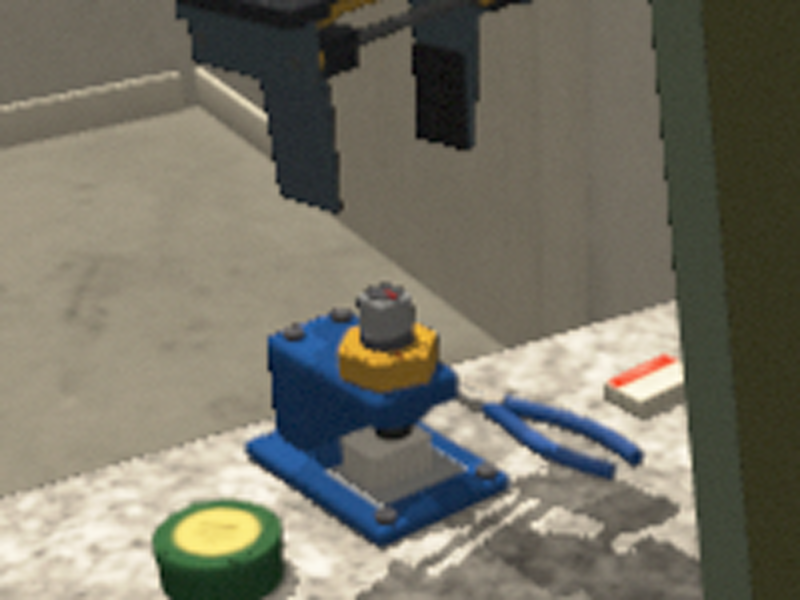

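The open fingers straddle the jig (head at about (387,300), ring at (388,355) in the crop), with nothing in their way. I descend and grip the ring.

Request:
drive_tool(motion=[[[0, -0.001, 0.03, 0, 0, 0, 0.0912], [0, -0.001, 0.06, 0, 0, 0, 0.0912], [0, -0.001, 0.085, 0, 0, 0, 0.0912], [0, -0.001, 0.1, 0, 0, 0, 0.08], [0, -0.001, 0.11, 0, 0, 0, 0.07], [0, -0.001, 0.115, 0, 0, 0, 0.06], [0, -0.001, 0.115, 0, 0, 0, 0.04], [0, -0.001, 0.115, 0, 0, 0, 0.04], [0, -0.001, 0.115, 0, 0, 0, 0.04], [0, -0.001, 0.115, 0, 0, 0, 0.04], [0, -0.001, 0.115, 0, 0, 0, 0.04], [0, -0.001, 0.115, 0, 0, 0, 0.04]]], force=40)

```text
clock: 3.2
tcp_pos: [470.9, 58.7, 85.7]
tcp_rot: [-0.0, 0.983, 0.182, 0.001]
contact_force: [-1.8, 2.5, 4.9]
opening: 47.7
grasp_force: 40.0
```

```bash
cat > r.py <<'E'
from h import *
o=observe();w,x,y,z=o["tcp_rot"];R=Ro.from_quat([x,y,z,w]).as_matrix()
print(o["clock"],o["tcp_pos"].round(1),"yang",round(np.degrees(np.arctan2(R[1,1],R[0,1])),2),"F",o["contact_force"].round(1),"M",o["moment"].round(3),"op",round(o["opening"],1),o["grasp_force"],"j6",o["joints"][5])
E
python3 r.py
```

```text
3.2 [470.9  58.7  85.7] yang -69.04 F [-1.8  2.5  4.9] M [0.423 0.19  0.07 ] op 47.7 40.00139750103699 j6 1.3041231648108387
```

Request:
drive_tool(motion=[[[0, 0, 0, 0, 0, -3, 0.04], [0, 0, 0, 0, 0, -6, 0.04], [0, 0, 0, 0, 0, -9, 0.04], [0, 0, 0, 0, 0, -12, 0.04], [0, 0, 0, 0, 0, -12, 0.04]]], force=50)

```text
clock: 3.7
tcp_pos: [470.9, 58.8, 85.7]
tcp_rot: [-0.0, 0.959, 0.284, 0.001]
contact_force: [-1.3, 3.9, 6.3]
opening: 47.7
grasp_force: 50.0
```

```bash
python3 r.py
```

```text
3.7 [470.9  58.8  85.7] yang -56.99 F [-1.3  3.9  6.3] M [0.601 0.184 0.36 ] op 47.7 50.00157417438459 j6 1.093604380537989
```

Request:
drive_tool(motion=[[[0, 0, 0, 0, 0, -3, 0.04], [0, 0, 0, 0, 0, -6, 0.04], [0, 0, 0, 0, 0, -9, 0.04], [0, 0, 0, 0, 0, -12, 0.04], [0, 0, 0, 0, 0, -15, 0.04], [0, 0, 0, 0, 0, -18, 0.04], [0, 0, 0, 0, 0, -20, 0.04], [0, 0, 0, 0, 0, -20, 0.04]]])

```text
clock: 4.5
tcp_pos: [470.8, 58.8, 85.7]
tcp_rot: [-0.0, 0.895, 0.446, 0.001]
contact_force: [-1.2, 3.4, 5.4]
opening: 47.2
grasp_force: 50.0
```

```bash
python3 r.py
```

```text
4.5 [470.8  58.8  85.7] yang -37.05 F [-1.2  3.4  5.4] M [0.572 0.163 0.1  ] op 47.2 50.001694796956144 j6 0.7453222864796801
```

Request:
drive_tool(motion=[[[0, 0, 0, 0, 0, 0, 0.065], [0, 0, 0, 0, 0, 0, 0.075], [0, 0, 0, 0, 0, 0, 0.075], [0.001, -0.001, -0.01, 0, 0, 0, 0.075], [0.001, -0.001, -0.022, 0, 0, 0, 0.075], [0.001, -0.001, -0.022, 0, 0, -8, 0.07], [0.001, -0.001, -0.022, 0, 0, -16, 0.07], [0.001, -0.001, -0.022, 0, 0, -24, 0.07], [0.001, -0.001, -0.022, 0, 0, -32, 0.07], [0.001, -0.001, -0.022, 0, 0, -40, 0.06], [0.001, -0.001, -0.022, 0, 0, -47, 0.05], [0.001, -0.001, -0.022, 0, 0, -47, 0.05], [0.001, -0.001, -0.022, 0, 0, -47, 0.05]]])

```text
clock: 5.8
tcp_pos: [470.3, 59.8, 107.3]
tcp_rot: [0.0, 0.644, 0.765, 0.0]
contact_force: [-0.3, -0.2, -0.0]
opening: 49.8
grasp_force: 0.0
```

```bash
python3 r.py
python3 - <<'E'
from h import *
im=capture("scene")[:,:,::-1];cv2.imwrite("pics/s2.png",cv2.resize(im[170:260,190:310],(800,600),interpolation=cv2.INTER_CUBIC))
E
```

```text
5.8 [470.3  59.8 107.3] yang 9.82 F [-0.3 -0.2 -0. ] M [-0.033 -0.154 -0.046] op 49.8 0.0 j6 -0.0690655592440111
```

View pics/s2.png

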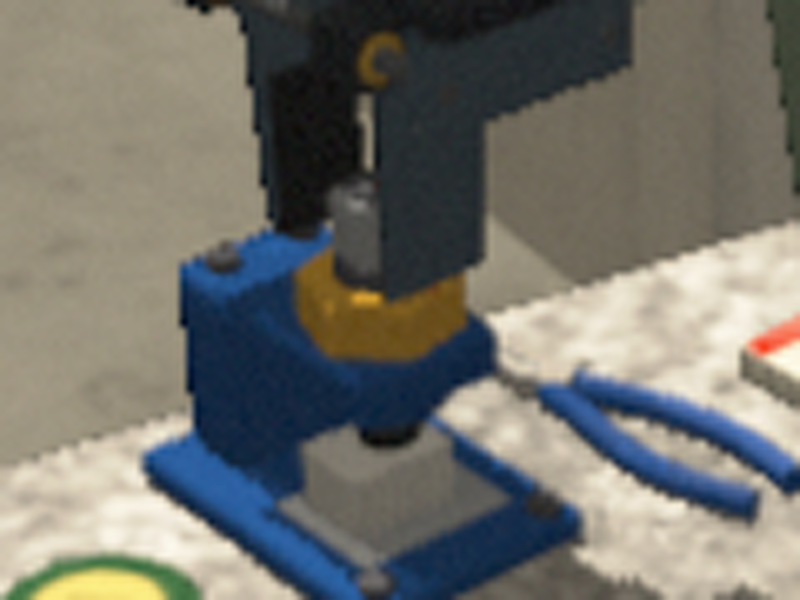

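The fingers straddle the square head at about (360,230), above the ring. The foot at (388,435) is just clear of the heat sink. I grip the head.

Request:
drive_tool(motion=[[[-0.001, 0, 0, 0, 0, 0, 0.03], [-0.001, 0, 0, 0, 0, 0, 0.015], [-0.001, 0, 0, 0, 0, 0, 0.015], [-0.001, 0, 0, 0, 0, 0, 0.015], [-0.001, 0, 0, 0, 0, 0, 0.015], [-0.001, 0, 0, 0, 0, 0, 0.015], [-0.001, 0, 0, 0, 0, 0, 0.015]]], force=40)

```text
clock: 6.55
tcp_pos: [470.6, 58.8, 106.9]
tcp_rot: [0.0, 0.643, 0.766, 0.0]
contact_force: [0.8, 1.1, -0.6]
opening: 21.8
grasp_force: 40.0
```

```bash
python3 r.py
```

```text
6.55 [470.6  58.8 106.9] yang 9.96 F [ 0.8  1.1 -0.6] M [ 0.015 -0.286 -0.011] op 21.8 39.99839901924133 j6 -0.07365503308709731
```

Request:
drive_tool(motion=[[[0, 0, 0, 0, 0, 2, 0.015], [0, 0, 0, 0, 0, 4, 0.015], [0, 0, 0, 0, 0, 6, 0.015]]])

```text
clock: 6.85
tcp_pos: [470.6, 58.8, 106.9]
tcp_rot: [0.0, 0.683, 0.731, 0.0]
contact_force: [1.4, 0.0, -1.5]
opening: 21.8
grasp_force: 40.0
```

```bash
python3 r.py
```

```text
6.85 [470.6  58.8 106.9] yang 3.92 F [ 1.4  0.  -1.5] M [ 0.051 -0.253  0.157] op 21.8 39.99717950820923 j6 0.03191711546793739
```

Request:
drive_tool(motion=[[[0, 0, 0, 0, 0, 2, 0.015], [0, 0, 0, 0, 0, 4, 0.015]]])

```text
clock: 7.05
tcp_pos: [470.6, 58.7, 106.9]
tcp_rot: [0.0, 0.708, 0.707, 0.0]
contact_force: [1.0, 1.0, -1.1]
opening: 22.0
grasp_force: 40.0
```

```bash
python3 r.py
```

```text
7.05 [470.6  58.7 106.9] yang -0.08 F [ 1.   1.  -1.1] M [-0.004 -0.336  0.149] op 22.0 39.99711513519287 j6 0.10172287034420395
```

Request:
drive_tool(motion=[[[0, 0, 0, 0, 0, 2, 0.015], [0, 0, 0, 0, 0, 4, 0.015]]])

```text
clock: 7.25
tcp_pos: [470.6, 58.8, 106.9]
tcp_rot: [0.0, 0.732, 0.681, 0.0]
contact_force: [1.0, 0.0, -1.8]
opening: 21.7
grasp_force: 40.0
```

```bash
python3 r.py
```

```text
7.25 [470.6  58.8 106.9] yang -4.08 F [ 1.   0.  -1.8] M [ 0.024 -0.283  0.102] op 21.7 39.997084736824036 j6 0.1715692212828202
```

Request:
drive_tool(motion=[[[0, 0, 0, 0, 0, 1.5, 0.015], [0, 0, 0, 0, 0, 3, 0.015]]])

```text
clock: 7.45
tcp_pos: [470.6, 58.8, 106.9]
tcp_rot: [0.0, 0.75, 0.662, 0.0]
contact_force: [2.3, -0.0, -1.3]
opening: 21.8
grasp_force: 40.0
```

```bash
python3 r.py
```

```text
7.45 [470.6  58.8 106.9] yang -7.1 F [ 2.3 -0.  -1.3] M [ 0.031 -0.373  0.131] op 21.8 39.99743342399597 j6 0.22416390274302225
```

Request:
drive_tool(motion=[[[0, 0, 0, 0, 0, 1.5, 0.015], [0, 0, 0, 0, 0, 3, 0.015]]])

```text
clock: 7.65
tcp_pos: [470.6, 58.8, 106.9]
tcp_rot: [0.0, 0.767, 0.642, 0.0]
contact_force: [1.5, 0.3, -1.3]
opening: 21.8
grasp_force: 40.0
```

```bash
python3 r.py
```

```text
7.65 [470.6  58.8 106.9] yang -10.14 F [ 1.5  0.3 -1.3] M [ 0.072 -0.413  0.088] op 21.8 39.997270703315735 j6 0.2771153046750019
```

Request:
drive_tool(motion=[[[0, 0, 0, 0, 0, 1.5, 0.015], [0, 0, 0, 0, 0, 3, 0.015]]])

```text
clock: 7.85
tcp_pos: [470.6, 58.8, 106.9]
tcp_rot: [0.0, 0.783, 0.621, 0.0]
contact_force: [2.7, 0.2, -2.3]
opening: 22.0
grasp_force: 40.0
```

```bash
python3 r.py
python3 - <<'E'
from h import *
im=capture("scene")[:,:,::-1];cv2.imwrite("pics/s3.png",cv2.resize(im[215:260,215:275],(800,600),interpolation=cv2.INTER_CUBIC))
E
```

```text
7.85 [470.6  58.8 106.9] yang -13.15 F [ 2.7  0.2 -2.3] M [ 0.016 -0.48   0.09 ] op 22.0 39.99721705913544 j6 0.3297000123571539
```

View pics/s3.png

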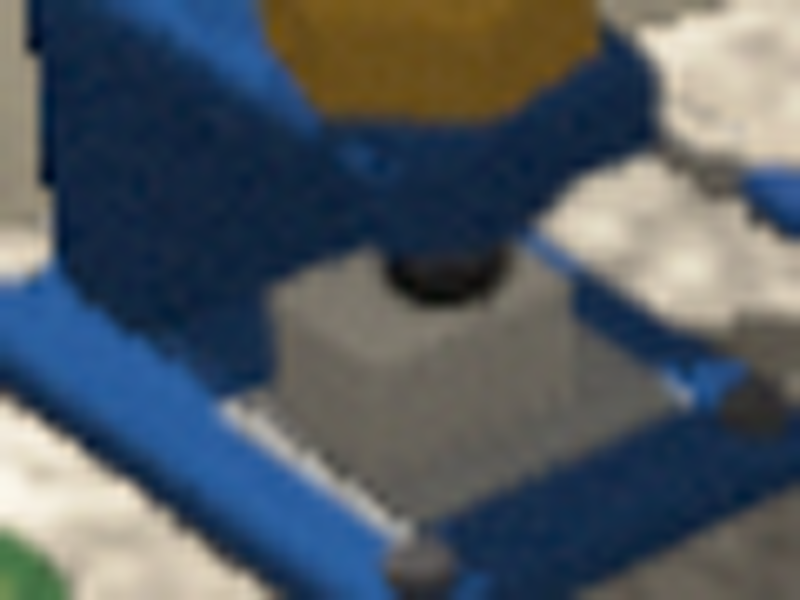

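The black foot at (447,275) is at or just above the heat sink's back, and the gap is too small to resolve. I go on by feel.

Request:
drive_tool(motion=[[[0, 0, 0, 0, 0, 1.5, 0.015], [0, 0, 0, 0, 0, 3, 0.015]]])

```text
clock: 8.1
tcp_pos: [470.6, 58.8, 106.9]
tcp_rot: [0.0, 0.799, 0.601, 0.0]
contact_force: [2.2, -0.5, -3.3]
opening: 21.7
grasp_force: 40.0
```

```bash
python3 r.py
```

```text
8.1 [470.6  58.8 106.9] yang -16.16 F [ 2.2 -0.5 -3.3] M [ 0.008 -0.614  0.142] op 21.7 39.99706327915192 j6 0.3821579377042236
```

Request:
drive_tool(motion=[[[0, 0, 0, 0, 0, 1, 0.015], [0, 0, 0, 0, 0, 2, 0.015]]])

```text
clock: 8.3
tcp_pos: [470.6, 58.7, 106.9]
tcp_rot: [0.0, 0.81, 0.587, 0.0]
contact_force: [3.0, -0.0, -2.9]
opening: 22.1
grasp_force: 40.0
```

```bash
python3 r.py
```

```text
8.3 [470.6  58.7 106.9] yang -18.12 F [ 3.  -0.  -2.9] M [-0.019 -0.701  0.137] op 22.1 39.997506737709045 j6 0.41636854149520297
```

Request:
drive_tool(motion=[[[0, 0, 0, 0, 0, 1, 0.015], [0, 0, 0, 0, 0, 2, 0.015]]])

```text
clock: 8.5
tcp_pos: [470.6, 58.7, 106.9]
tcp_rot: [0.0, 0.82, 0.573, 0.0]
contact_force: [3.8, 0.2, -2.7]
opening: 22.0
grasp_force: 40.0
```

```bash
python3 r.py
```

```text
8.5 [470.6  58.7 106.9] yang -20.11 F [ 3.8  0.2 -2.7] M [ 0.027 -0.712  0.152] op 22.0 39.99746024608612 j6 0.4512544989825707
```

Request:
drive_tool(motion=[[[0, 0, 0, 0, 0, 1, 0.015], [0, 0, 0, 0, 0, 2, 0.015]]])

```text
clock: 8.7
tcp_pos: [470.6, 58.8, 107.0]
tcp_rot: [0.0, 0.83, 0.558, 0.0]
contact_force: [4.1, 0.1, -3.7]
opening: 21.9
grasp_force: 40.0
```

```bash
python3 r.py
```

```text
8.7 [470.6  58.8 107. ] yang -22.12 F [ 4.1  0.1 -3.7] M [ 0.028 -0.766  0.2  ] op 21.9 39.99745309352875 j6 0.48618014341256977
```

Request:
drive_tool(motion=[[[0, 0, 0, 0, 0, 0.7, 0.015], [0, 0, 0, 0, 0, 1.4, 0.015]]])

```text
clock: 8.9
tcp_pos: [470.5, 58.7, 107.0]
tcp_rot: [0.0, 0.836, 0.548, 0.0]
contact_force: [4.8, 0.1, -3.8]
opening: 21.6
grasp_force: 40.0
```

```bash
python3 r.py
```

```text
8.9 [470.5  58.7 107. ] yang -23.49 F [ 4.8  0.1 -3.8] M [-0.01  -0.754  0.146] op 21.6 39.99759256839752 j6 0.5101480152110154
```

Request:
drive_tool(motion=[[[0, 0, 0, 0, 0, 0.7, 0.015], [0, 0, 0, 0, 0, 1.4, 0.015]]])

```text
clock: 9.1
tcp_pos: [470.5, 58.8, 107.0]
tcp_rot: [0.0, 0.843, 0.538, 0.0]
contact_force: [5.5, 0.0, -4.6]
opening: 21.4
grasp_force: 40.0
```

```bash
cat > a.py <<'E'
from h import *
m=[observe()["moment"][2]]
for _ in range(6): capture("scene");m.append(observe()["moment"][2])
print(np.round(m,3),np.mean(m))
E
python3 r.py; python3 a.py
```

```text
9.1 [470.5  58.8 107. ] yang -24.89 F [ 5.5  0.  -4.6] M [-0.041 -0.924  0.233] op 21.4 39.99744951725006 j6 0.5345601408683897
[0.233 0.145 0.162 0.188 0.131 0.128 0.157] 0.16330653043903862
```

Request:
drive_tool(motion=[[[0, 0, 0, 0, 0, 0.7, 0.015], [0, 0, 0, 0, 0, 1.4, 0.015]]])

```text
clock: 9.6
tcp_pos: [470.5, 58.8, 107.0]
tcp_rot: [0.0, 0.849, 0.528, 0.0]
contact_force: [4.6, -0.6, -4.3]
opening: 21.8
grasp_force: 40.0
```

```bash
python3 r.py; python3 a.py
```

```text
9.6 [470.5  58.8 107. ] yang -26.25 F [ 4.6 -0.6 -4.3] M [ 0.046 -0.979  0.213] op 21.8 39.99745845794678 j6 0.5583264138838127
[0.213 0.149 0.242 0.086 0.166 0.106 0.158] 0.1599984181468193
```

Request:
drive_tool(motion=[[[0, 0, 0, 0, 0, 1, 0.015], [0, 0, 0, 0, 0, 2, 0.015]]])

```text
clock: 10.1
tcp_pos: [470.6, 58.7, 107.0]
tcp_rot: [0.0, 0.858, 0.513, 0.0]
contact_force: [5.6, 0.7, -3.2]
opening: 22.2
grasp_force: 40.0
```

```bash
python3 r.py; python3 a.py
```

```text
10.1 [470.6  58.7 107. ] yang -28.26 F [ 5.6  0.7 -3.2] M [-0.1   -0.96   0.246] op 22.2 39.99718487262726 j6 0.5934314244390727
[0.246 0.229 0.204 0.175 0.247 0.181 0.194] 0.21077604448889134
```

Request:
drive_tool(motion=[[[0, 0, 0, 0, 0, 1, 0.015], [0, 0, 0, 0, 0, 2, 0.015]]])

```text
clock: 10.6
tcp_pos: [470.6, 58.7, 107.0]
tcp_rot: [0.0, 0.867, 0.498, 0.0]
contact_force: [5.2, 0.4, -4.9]
opening: 21.9
grasp_force: 40.0
```

```bash
python3 r.py; python3 a.py
```

```text
10.6 [470.6  58.7 107. ] yang -30.25 F [ 5.2  0.4 -4.9] M [-0.006 -0.975  0.319] op 21.9 39.997385144233704 j6 0.6281783338328571
[0.319 0.302 0.294 0.265 0.238 0.244 0.255] 0.27368443806228976
```

Resistance climbs steadily from about -26°. It is now about 0.11 N m over the drag, roughly 25 N on the foot, so I stop here. Next I release the head and take the ring again at -37°.

Request:
drive_tool(motion=[[[0, 0, 0, 0, 0, 0, 0.04], [0, 0, 0, 0, 0, 0, 0.06], [0, 0, 0, 0, 0, 0, 0.075], [0, 0, 0, 0, 0, 6.8, 0.075], [0, 0, 0.005, 0, 0, 6.8, 0.075], [0, 0, 0.015, 0, 0, 6.8, 0.075], [0, 0, 0.022, 0, 0, 6.8, 0.075], [0, 0, 0.022, 0, 0, 6.8, 0.055], [0, 0, 0.022, 0, 0, 6.8, 0.04], [0, 0, 0.022, 0, 0, 6.8, 0.04], [0, 0, 0.022, 0, 0, 6.8, 0.04], [0, 0, 0.022, 0, 0, 6.8, 0.04], [0, 0, 0.022, 0, 0, 6.8, 0.04]]], force=50)

```text
clock: 12.2
tcp_pos: [470.6, 58.7, 85.1]
tcp_rot: [0.0, 0.895, 0.446, 0.0]
contact_force: [0.8, -1.2, -0.0]
opening: 47.7
grasp_force: 50.0
```

```bash
python3 r.py; python3 a.py
```

```text
12.2 [470.6  58.7  85.1] yang -37.01 F [ 0.8 -1.2 -0. ] M [-0.005 -0.065  0.133] op 47.7 50.000126579543576 j6 0.7462541022761496
[0.133 0.097 0.146 0.17  0.153 0.152 0.175] 0.14636781958533981
```

Request:
drive_tool(motion=[[[0, 0, 0, 0, 0, 3, 0.04], [0, 0, 0, 0, 0, 6, 0.04], [0, 0, 0, 0, 0, 9, 0.04], [0, 0, 0, 0, 0, 12, 0.04]]])

```text
clock: 12.9
tcp_pos: [470.7, 58.7, 85.2]
tcp_rot: [0.0, 0.937, 0.349, 0.0]
contact_force: [1.3, -0.2, 0.6]
opening: 47.5
grasp_force: 50.0
```

```bash
python3 r.py; python3 a.py
```

```text
12.9 [470.7  58.7  85.2] yang -49.1 F [ 1.3 -0.2  0.6] M [-0.013 -0.117  0.333] op 47.5 49.998430661216844 j6 0.9574661453304079
[ 0.333 -0.116 -0.351 -0.399 -0.361 -0.312 -0.335] -0.21995367838107335
```

Request:
drive_tool(motion=[[[0, 0, 0, 0, 0, 3, 0.04], [0, 0, 0, 0, 0, 6, 0.04], [0, 0, 0, 0, 0, 9, 0.04], [0, 0, 0, 0, 0, 12, 0.04]]])

```text
clock: 13.6
tcp_pos: [470.7, 58.7, 85.1]
tcp_rot: [0.0, 0.968, 0.25, 0.0]
contact_force: [2.0, -0.9, 2.8]
opening: 47.7
grasp_force: 50.0
```

```bash
python3 r.py; python3 a.py
```

```text
13.6 [470.7  58.7  85.1] yang -61.0 F [ 2.  -0.9  2.8] M [-0.028 -0.158  0.401] op 47.7 49.99894970707828 j6 1.1654353595215547
[ 0.401 -0.005 -0.283 -0.227 -0.187 -0.206 -0.219] -0.10356262749668128
```

Request:
drive_tool(motion=[[[0, 0, 0, 0, 0, 3, 0.04], [0, 0, 0, 0, 0, 5, 0.04]]])

```text
clock: 14.1
tcp_pos: [470.7, 58.7, 85.1]
tcp_rot: [0.0, 0.978, 0.208, 0.0]
contact_force: [1.5, -0.8, 3.6]
opening: 47.7
grasp_force: 50.0
```

```bash
python3 r.py; python3 a.py
```

```text
14.1 [470.7  58.7  85.1] yang -65.97 F [ 1.5 -0.8  3.6] M [-0.001 -0.24   0.533] op 47.7 50.000173944281414 j6 1.252060235274734
[0.533 0.23  0.048 0.058 0.101 0.098 0.166] 0.17630483821359025
```

Request:
drive_tool(motion=[[[0, 0, 0, 0, 0, 1, 0.04], [0, 0, 0, 0, 0, 2.5, 0.04]]])

```text
clock: 14.6
tcp_pos: [470.7, 58.7, 85.1]
tcp_rot: [0.0, 0.983, 0.186, 0.0]
contact_force: [1.9, -0.3, 5.2]
opening: 47.7
grasp_force: 50.0
```

```bash
python3 r.py
```

```text
14.6 [470.7  58.7  85.1] yang -68.56 F [ 1.9 -0.3  5.2] M [-0.17  -0.262  0.495] op 47.7 50.00068821813329 j6 1.2971712813551943
```

Request:
drive_tool(motion=[[[0, 0, 0, 0, 0, 2.5, 0.055], [0, 0, 0, 0, 0, 2.5, 0.07], [0, 0, 0, 0, 0, 2.5, 0.08], [0, 0, 0, 0, 0, 2.5, 0.08], [0, 0, -0.03, 0, 0, 2.5, 0.08], [0, 0, -0.07, 0, 0, 2.5, 0.08], [0, 0, -0.115, 0, 0, 2.5, 0.09], [0, 0, -0.14, 0, 0, 2.5, 0.09], [0, 0, -0.14, 0, 0, 2.5, 0.09], [0, 0, -0.14, 0, 0, 2.5, 0.09]]])

```text
clock: 15.6
tcp_pos: [469.9, 58.8, 224.6]
tcp_rot: [-0.0, 0.986, 0.165, -0.0]
contact_force: [-0.5, 0.6, 0.3]
opening: 89.9
grasp_force: 0.0
```

```bash
python3 r.py
python3 - <<'E'
from h import *
im=capture("scene")[:,:,::-1];cv2.imwrite("pics/s4.png",cv2.resize(im[190:265,210:310],(800,600),interpolation=cv2.INTER_CUBIC))
E
```

```text
15.6 [469.9  58.8 224.6] yang -71.03 F [-0.5  0.6  0.3] M [ 0.029 -0.001 -0.024] op 89.9 0.0 j6 1.3398745529712426
```

View pics/s4.png

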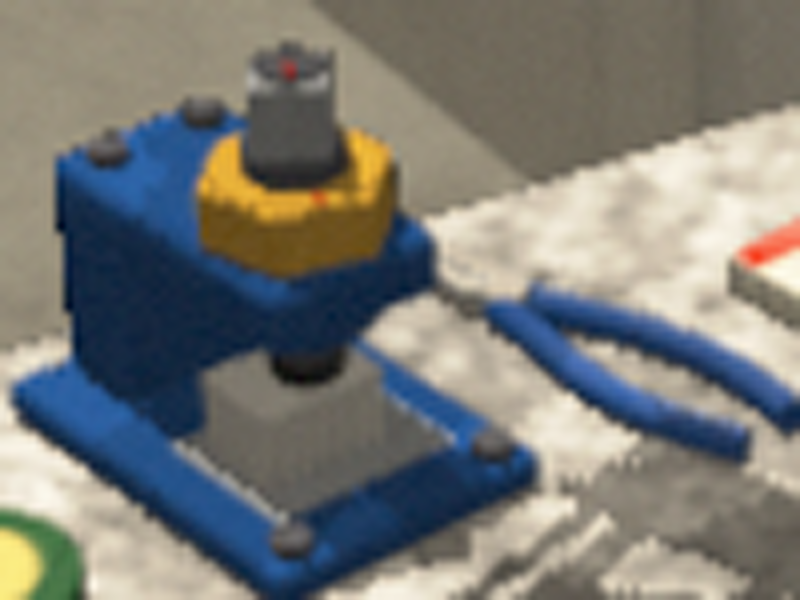

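The foot at (308,365) is down on the heat sink, the ring at (298,200) is back at its tight angle, and the surroundings are unmoved. I hand in.

```bash
python3 -c "
from plant import *
print(hand_in())"
```

```text
the job is handed in; nothing more can be done
None
```

I slackened the lock ring, turned the adjuster until the foot pressed on the heat sink at roughly 25 N (estimated from wrist torque), did the ring up again to about its original tight angle, and handed the job in at about 16 s; no verdict came back.

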